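# Turn a tacky raised panel over onto its drying battens with a lifter

### The job

The small raised panel lies face down on the drying board and its varnish is still tacky, so do not touch it with the gripper. Take the cranked lifter from its rest, slide its blade under the rim of the panel on the side away from the battens, push the panel up to the first batten and hold it pressed home there for a moment, firmly but without jamming (some 3 to 10 N, never over 25 N on panel or board), then tip it right over with the blade so that it lies face up across the battens. Then lay the lifter back in its rest as it was, and leave the other things on the bench where they are.

Things in the scene. Friction and masses are not known exactly. Their poses are not given: they have to be found in the camera images.
- board: Fixed board 290 x 130 x 12 mm (x, y, z), bare at x -175 to -12 mm (surface 12 mm above the bench); beyond, three parallel battens 12 mm wide, 10 mm high, 130 mm long, 45 mm apart. Origin: underside, mid-width, below the first batten's nominal near face; x to the battens, z up. The battens are screwed fast as one frame, up to 10 mm nearer or farther than nominal: not measured, feel for it.
- panel: Loose wooden plate, 45 g, 80 x 76 x 7 mm, with a raised field 52 x 48 x 5 mm centred on its face. It stands on the field on the board's bare part, 2 to 34 mm short of the first batten, up to 7 degrees askew, its rim overhanging 14 mm all round over a 5 mm gap. Origin: centre of the field's outer surface; x first points to the battens; z from field to flat back, first up, finally down.
- lifter: Cranked lifter, 120 g. Flat steel blade 36 mm wide, 2 mm thick, x 6 to 70 mm (square front edge). A 14 mm wide neck rises back from it to a straight wooden handle, x -17 to -111 mm, 20 mm wide (y), 22 mm high, centre line 47 mm above the blade's underside. Origin: mid-width, at the blade's underside; x forward, z up. Best held across the handle at x = -45 mm.
- lifter_tip (a point): Middle of the lower front edge of the lifter's blade (lifter x = 70 mm, z = 0); axes as the lifter's.
- rest: Fixed rest: base plate 210 x 70 x 6 mm (x -120 to 90 mm), saddle block at x -110 to -90 mm, top 42 mm above the bench, with two cheeks 12 mm high, 30 mm apart, that hold the handle's rear end between them. Origin: underside, mid-width. The lifter lies in it, blade flat on the plate, its origin 6 mm above the rest's (2 mm play), x axes alike.
- tape: Bystander, to be left alone: roll of masking tape, 60 mm across, 22 mm high, lying flat.
- sanding_block: Bystander, to be left alone: cork sanding block, 70 x 45 x 30 mm.
- varnish: Bystander, to be left alone: small can, 70 mm across, 75 mm high.
- glue: Bystander, to be left alone: white bottle, 52 mm across, 150 mm high.
- brush: Bystander, to be left alone: paint brush lying flat.
- screwdriver: Bystander, to be left alone: screwdriver lying flat.
- offcut: Bystander, to be left alone: wood offcut, 120 x 45 x 20 mm.

How it is judged (in metres and radians):
On the way, in this order (a step that is already met when the one before it is completed fails the run):
1. the front edge of the lifter's blade is under the rim of the panel (x of lifter_tip in the frame of panel between -0.04 and -0.02 m and y of lifter_tip in the frame of panel between -0.038 and 0.038 m and z of lifter_tip in the frame of panel between -0.006 and 0.006 m and angle between panel's own z axis and vertical below 0.2 rad), for 0.1 s.
2. the panel, still flat, is held firmly home against the first batten by the push of the lifter under its rim (it slides freely at under 0.5 N) (contact force between lifter and panel above 1.2 N and angle between panel's own z axis and vertical below 0.15 rad and x of lifter_tip in the frame of panel between -0.04 and -0.02 m), for 0.2 s.
3. the panel is tipped up on the lifter (angle between panel's own z axis and vertical between 0.6 and 1.3 rad and contact force between lifter and panel above 0.03 N), for 0.1 s.
At the end, for the whole second after the job is handed in: Panel at rest face up (level within 0.1 rad) across the batten tops, its middle 0 to 80 mm past the first batten's nominal near face and within 50 mm of the board's middle line; lifter released in its rest, level within 0.08 rad, turned under 0.15 rad, within 18 mm of its place (angle between panel's own z axis and vertical above 3.04 rad and x of panel in the frame of board between 0 and 0.08 m and y of panel in the frame of board between -0.05 and 0.05 m and height (world z) of panel between 0.03 and 0.038 m and linear speed of each of panel, lifter below 0.02 m/s and horizontal distance between lifter and rest below 0.018 m and height (world z) of lifter below 0.012 m and angle between lifter's own z axis and vertical below 0.08 rad and angle between the x axis of lifter and the x axis of rest, either way round below 0.15 rad and x of lifter_tip in the frame of rest above 0.04 m); the robot touches nothing.
It fails at once if the gripper or arm touches the tacky panel (contact force between any of the fingers, the arm and panel above 0.2 N).
It fails at once if the lifter presses on the panel with more than 25 N (contact force between lifter and panel above 25 N).
It fails at once if the lifter presses on the board with more than 25 N (contact force between lifter and board above 25 N).
It fails at once if another thing on the bench is moved more than 30 mm (distance of any of tape, sanding_block, varnish, glue, brush, screwdriver, offcut from where it was at the start of the episode above 0.03 m).
It also fails if it takes over 72 s, if anything falls off the work surface, if the arm or the gripper's body presses on something with over 40 N, if the wrist force passes 120 N, or if a joint passes its speed limit or range.

### The arm

A 6-joint arm with a two-finger parallel gripper is mounted at the origin on the work surface. World frame = base frame: x ahead of the robot, y to its left, z up, the work surface at z = 0. Lengths are in mm, angles in rad, forces in N, time in s.
With the tool pointing down it reaches from about 375 to 750 mm from the base axis. Payload 9 kg.
Tool frame: the origin (TCP) lies at the very end of the fingers, on their centre line; the grasp point (between the pads) lies 19 mm behind it; z points along the fingers, y is the line along which they close (so a half turn about z gives the same grasp; the last joint's range is limited). The gripper opens to 85 mm and grips with 20 to 120 N. Pads are 22 mm wide; open, the fingers measure 114 mm over their backs; the gripper's body (76 mm by 85 mm) begins 54 mm behind the grasp point. The pads swing forward as they close: fully open they stand 13 mm farther back than shut.
Start: joints at [-0.218, 0.104, 0.097, 1.564, 0, 1.353], TCP at [600.031, 0.003, 231.331] pointing down, gripper open.
Joint ranges: [-2.99, 2.99], [-0.84, 1.86], [-1.1, 1.16], [-1.84, 2.11], [-1.51, 1.56], [-3.14, 3.14]. Speed limits (rad/s): [2.22, 2.22, 2.57, 3.14, 3.14, 3.14].

### API

Orientations are given as a unit quaternion [x, y, z, w].
In Python, from cell import robot gives the robot as it stands.
- The arm moves only by the shell command python3 -m jog 'ROWS'. ROWS is JSON, a list of rows, each a list of 5 numbers: the closure, from 0 (fully open) to 1 (shut), then the shift along the tool's x, y, z in m, then the turn about the tool's z in rad. In form: [[claw, dx, dy, dz, roll], ...]. A call has 1 to 8 rows; each row shifts and turns the commanded pose from where the row before left it, along the tool's axes as they then stand; what a row does not reach is not made up. A row lasts 1/10 s, in which the tool goes at most 50 mm and 8.59 degrees, less where a joint would pass 70% of its speed; a pose out of reach is approached as far as the arm can. A call is refused whole if a number of a shift passes 0.05 or a number of a turn 0.15, either way. A call with a gripper value outside its range is refused whole. The fingers move at their own pace and stop on an object; the grip force is fixed at half the most. Time passes only in rows, so rows that do not move let the fingers close. It gives the time, the measured TCP pose, the force, the opening and the grip force at its end, in the units of the state.
- robot.get_state(): the state, without advancing time (a new reading comes with each control period).
- robot.snapshot(name): name is "scene" or "side" or "wrist"; returns the picture (384x512x3 uint8, red, green, blue); there is no depth.
- robot.camera_info(name): a dict with "fx", "fy", "cx", "cy" (pixels), "D" ([k1, k2, p1, p2, k3] as OpenCV has them; the pictures are not rectified), "eye" and "rotation" of the camera in the world. Camera axes: x right, y down, z forward; pixel columns grow to the right and rows downward; lengths in mm; the calibration is good to about 2 mm. A picture is of the moment at which its call begins: read the wrist's pose just before it. camera_info takes no time and is no camera call; for the wrist camera it gives the pose at the moment of the call.
- robot.finish_job(): hands the job in; it is judged then, once.
The state is a dict: "t": time; "joints": joint angles; "qd": joint speeds; "joint_efforts": joint torques, N m; "tool_pos": TCP position; "orientation": TCP orientation; "wrist_force": force on the tool from outside, world axes, zero at the start; "wrist_torque": the same for the moment, N m; "finger_gap": finger opening in mm; "finger_force": force on a finger pad.
Only numpy, scipy, OpenCV 4.12 (cv2) and the standard library are available. Lean on these libraries where they do the work, as an engineer would, in place of code of your own. Each camera call takes 0.05 s, during which the arm holds its last target. There are 200 camera calls.

## Working session

There is one attempt and no reset: what is moved stays moved. The work goes in short steps, Python scripts to look and compute and a shell command to move; the robot and the scene stay as the last step left them, time stands still between calls to the robot, and variables do not carry over. Pictures are saved under pics/ and viewed, at most 10 in all, crops included, and the job is handed in when it is done.

```bash
ls; mkdir -p pics
python3 - <<'E'
from cell import robot
import cv2
s=robot.get_state();print({k:(v if not hasattr(v,'round') else v) for k,v in s.items()})
for n in("scene","side","wrist"):
    c=robot.camera_info(n);print(n,c)
    cv2.imwrite(f"pics/{n}0.png",robot.snapshot(n)[:,:,::-1])
E
```

```text
pics
{'t': 0.0, 'joints': array([-2.17681183e-01,  1.04693823e-01,  9.64410368e-02,  1.56392640e+00,
       -6.08368962e-05,  1.35313471e+00]), 'qd': array([ 1.96757196e-03, -2.03467205e-03, -9.08721580e-04,  1.02505387e-03,
        6.05760720e-04, -9.90403295e-05]), 'joint_efforts': array([ 7.03431251e-04, -5.56934094e+01,  5.03644359e+01,  1.70058967e-02,
       -2.22691165e-04, -8.28643181e-07]), 'tool_pos': array([5.99641260e+02, 8.12754068e-02, 2.30510014e+02]), 'orientation': array([ 7.07113515e-01,  7.07099709e-01, -3.97440955e-04, -5.66607101e-04]), 'wrist_force': array([ 0.41302583, -0.37083984, -0.96237411]), 'wrist_torque': array([ 0.02185296,  0.01333808, -0.00085547]), 'finger_force': 0.0, 'finger_gap': 85.72125505894307}
scene {'fx': 499.18959207126136, 'fy': 499.18959207126136, 'cx': 261.66215468813624, 'cy': 191.4732008124464, 'D': array([-0.0056319,  0.       ,  0.       ,  0.       ,  0.       ]), 'eye': array([1494.05888701,  -29.87439077, 1052.89437826]), 'rotation': array([ 0.69077893,  0.63247084, -0.2340775 , -0.26079268])}
side {'fx': 392.0817361621142, 'fy': 392.0817361621142, 'cx': 255.16753051818142, 'cy': 187.0527720234837, 'D': array([-0.02628702,  0.        ,  0.        ,  0.        ,  0.        ]), 'eye': array([616.61183043, 822.40453212, 707.60208145]), 'rotation': array([-0.01275744,  0.90982717, -0.41478316,  0.00258709])}
wrist {'fx': 272.724824179056, 'fy': 272.724824179056, 'cx': 255.54936895325477, 'cy': 188.2249365306618, 'D': array([-0.05445712,  0.        ,  0.        ,  0.        ,  0.        ]), 'eye': array([600.81503112,  70.14540649, 373.7065676 ]), 'rotation': array([ 9.89901657e-01,  4.28610740e-04, -1.59331629e-04,  1.41755072e-01])}
```

```bash
cd pics; python3 -c "
import cv2,numpy as np
a=cv2.imread('scene0.png');b=cv2.imread('side0.png');print(a.shape)
cv2.imwrite('both.png',cv2.resize(np.hstack([a,b]),(800,300),interpolation=cv2.INTER_AREA))"
```

```text
(384, 512, 3)
```

View pics/scene0.png

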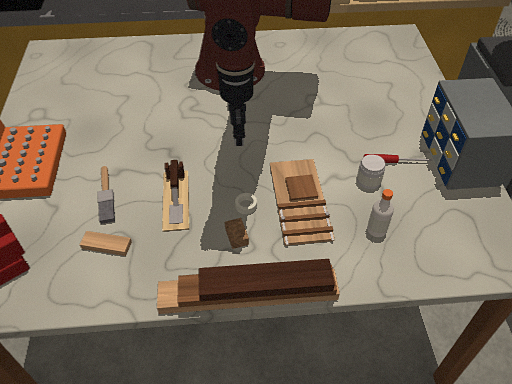

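View pics/side0.png

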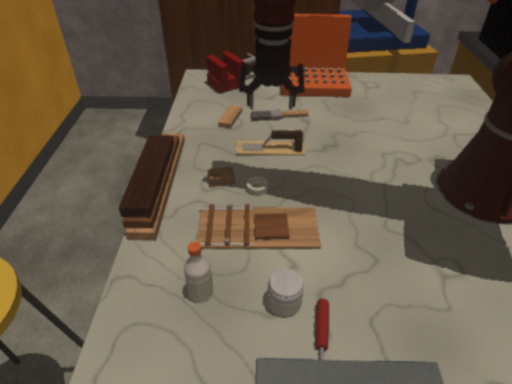

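The scene view shows the lifter in its rest at (175,195), the board with the panel at (300,205), and both x axes pointing down the image (world +x). Next, the wrist picture.

```bash
cat > h.py <<'E'
from cell import robot
import numpy as np, cv2
from scipy.spatial.transform import Rotation as R
def shot(n,f=None):
    c=robot.camera_info(n); im=robot.snapshot(n)[:,:,::-1].copy()
    if f: cv2.imwrite(f,im)
    return im,c
def cast(c,px,z):
    K=np.array([[c['fx'],0,c['cx']],[0,c['fy'],c['cy']],[0,0,1.]])
    p=cv2.undistortPoints(np.array(px,float).reshape(-1,1,2),K,np.array(c['D'])).reshape(-1,2)
    d=R.from_quat(c['rotation']).apply(np.c_[p,np.ones(len(p))])
    return c['eye']+d*((z-c['eye'][2])/d[:,2])[:,None]
def st():
    s=robot.get_state()
    return s
E
python3 - <<'E'
import sys;sys.path.insert(0,'.')
from h import *
print(cast(robot.camera_info("scene"),[(175,190),(301,205)],10).round())
im=cv2.imread('pics/wrist0.png');cv2.imwrite('pics/w0b.png',cv2.resize(im,(800,600),interpolation=cv2.INTER_CUBIC))
E
```

```text
[[ 565. -180.   10.]
 [ 648.  161.   10.]]
```

View pics/w0b.png

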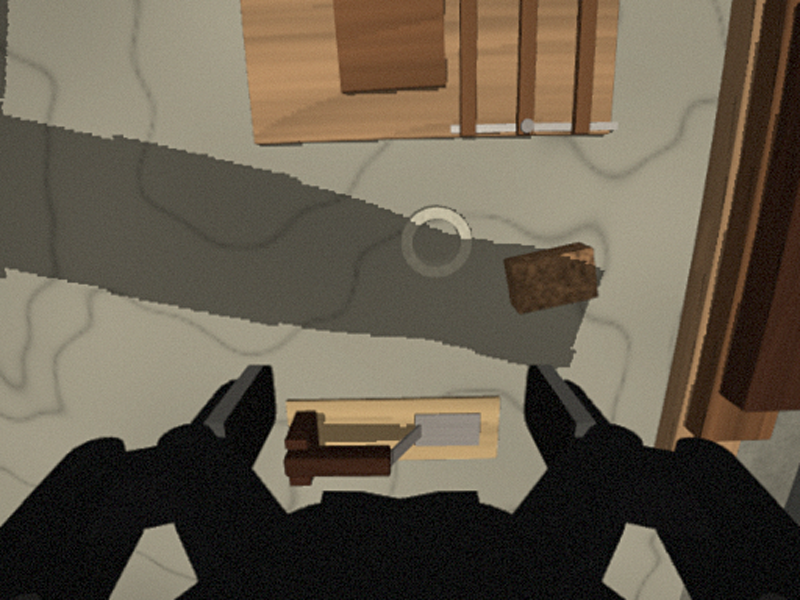

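Wrist view (800x600): the rest plate spans (287,399)-(497,457) with the handle top at (288,447)-(391,446). The panel corners are at (343,93) and (446,86), the board corner at (255,144), and the first batten's near edge at about (460,0)-(463,134).

Run:
```python
from h import *
c=robot.camera_info("wrist")
def f(n,z,*p):
    q=cast(c,np.array(p)*512/800.,z)[:,:2]; print(n,q.round(1).tolist(),'dir deg',np.degrees(np.arctan2(*(q[1]-q[0])[::-1])).round(1))
f('rest far edge',6,(287,399.5),(499,397.5),(497,457))
f('blade',8,(419,413),(479,413),(479,444))
f('handle top',64,(288,447),(391,446),(391,472),(290,476))
f('board side',12,(255,144),(603,137))
f('board back',12,(255,144),(241,0))
f('batten',22,(463,134),(459,0))
f('panel side',24,(343,93),(446,86))
f('panel far',24,(446,86),(443,0))
f('panel back',24,(343,93),(335,0))
```

```text
rest far edge [[491.2, -144.8], [698.1, -142.3], [701.1, -211.3]] dir deg 0.7
blade [[620.2, -158.0], [679.1, -158.2], [681.2, -194.0]] dir deg -0.2
handle top [[505.6, -157.0], [593.9, -155.4], [593.7, -182.2], [504.8, -187.2]] dir deg 1.1
board side [[483.6, 91.2], [766.5, 97.7]] dir deg 1.3
board back [[483.6, 91.2], [480.5, 196.8]] dir deg 91.7
batten [[650.5, 97.6], [644.4, 191.9]] dir deg 93.7
panel side [[557.9, 127.2], [636.1, 132.2]] dir deg 3.7
panel far [[636.1, 132.2], [632.5, 191.1]] dir deg 93.5
panel back [[557.9, 127.2], [553.8, 191.2]] dir deg 93.7
```

```bash
python3 -m jog '[[0,0,0,0,-0.15],[0,0,0,0,-0.15],[0,0,0,0,-0.15],[0,0,0,0,-0.15],[0,0,0,0,-0.15],[0,0,0,0,-0.15],[0,0,0,0,-0.15],[0,0,0,0,-0.15]]'; python3 -m jog '[[0,0,0,0,-0.15],[0,0,0,0,-0.15],[0,0,0,0,-0.08],[0,0.034,-0.045,0,0],[0,0,-0.045,0.04,0],[0,0,-0.045,0.04,0],[0,0,-0.043,0.04,0],[0,0,0,0,0]]'
python3 - <<'E'
from h import *
im,c=shot("wrist"); cv2.imwrite('pics/w1.png',im);s=st();print(s['tool_pos'],R.from_quat(s['orientation']).as_matrix().round(3),s['joints'].round(2))
E
```

```text
t: 0.95
tool_pos: [599.9, 0.0, 231.0]
orientation: [0.181, 0.983, -0.0, -0.0]
wrist_force: [-0.2, 0.1, -0.1]
finger_gap: 85.4
finger_force: 0.0
t: 1.75
tool_pos: [568.2, -154.1, 125.0]
orientation: [-0.003, 1.0, 0.001, -0.003]
wrist_force: [-0.9, 0.3, -0.1]
finger_gap: 85.3
finger_force: 0.0
[ 569.26405202 -152.61484542  127.61516029] [[-1.    -0.006 -0.005]
 [-0.006  1.     0.002]
 [ 0.005  0.002 -1.   ]] [-0.48  0.08 -0.11  1.38 -0.   -0.49]
```

View pics/w1.png

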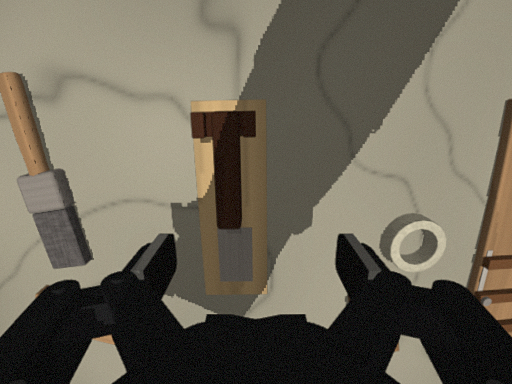

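The wrist camera shows the handle as a dark bar from (229,137) to (230,228), with edges near columns 216 and 242. The rest plate corners are at (192,101), (266,100), (205,294) and (267,292).

Run:
```python
from h import *
c=robot.camera_info("wrist")
im=cv2.imread('pics/w1.png')
g=cv2.cvtColor(im,cv2.COLOR_BGR2HSV)
for r in (150,180,210,): print(r,[tuple(x) for x in im[r,205:250:2]])
def f(n,z,*p):
    q=cast(c,np.array(p,float),z)[:,:2]; print(n,q.round(1).tolist())
f('handle',64,(216,137),(242,137),(217,228),(242,228))
f('rest',6,(192,101),(266,100),(205,294),(267,292))
f('blade',8,(218,282),(252,280))
print(st()['tool_pos'])
```

```text
150 [(np.uint8(120), np.uint8(170), np.uint8(201)), (np.uint8(122), np.uint8(174), np.uint8(207)), (np.uint8(124), np.uint8(174), np.uint8(207)), (np.uint8(119), np.uint8(170), np.uint8(205)), (np.uint8(55), np.uint8(79), np.uint8(96)), (np.uint8(18), np.uint8(21), np.uint8(41)), (np.uint8(15), np.uint8(22), np.uint8(35)), (np.uint8(13), np.uint8(21), np.uint8(32)), (np.uint8(32), np.uint8(35), np.uint8(45)), (np.uint8(10), np.uint8(16), np.uint8(34)), (np.uint8(21), np.uint8(26), np.uint8(37)), (np.uint8(22), np.uint8(22), np.uint8(34)), (np.uint8(22), np.uint8(24), np.uint8(38)), (np.uint8(21), np.uint8(24), np.uint8(38)), (np.uint8(19), np.uint8(23), np.uint8(36)), (np.uint8(9), np.uint8(17), np.uint8(31)), (np.uint8(21), np.uint8(25), np.uint8(35)), (np.uint8(17), np.uint8(23), np.uint8(33)), (np.uint8(61), np.uint8(90), np.uint8(107)), (np.uint8(59), np.uint8(87), np.uint8(102)), (np.uint8(61), np.uint8(85), np.uint8(101)), (np.uint8(59), np.uint8(86), np.uint8(101)), (np.uint8(65), np.uint8(94), np.uint8(112))]
180 [(np.uint8(116), np.uint8(166), np.uint8(199)), (np.uint8(119),
[... 1521 characters left out ...]
nt8(17), np.uint8(34)), (np.uint8(16), np.uint8(22), np.uint8(35)), (np.uint8(12), np.uint8(18), np.uint8(28)), (np.uint8(10), np.uint8(21), np.uint8(32)), (np.uint8(4), np.uint8(17), np.uint8(33)), (np.uint8(4), np.uint8(10), np.uint8(27)), (np.uint8(22), np.uint8(32), np.uint8(42)), (np.uint8(64), np.uint8(89), np.uint8(104)), (np.uint8(62), np.uint8(89), np.uint8(106)), (np.uint8(67), np.uint8(96), np.uint8(111)), (np.uint8(66), np.uint8(92), np.uint8(109))]
handle [[519.3, -183.8], [519.2, -164.2], [593.6, -185.4], [593.4, -164.7]]
rest [[491.6, -213.4], [490.5, -144.4], [703.1, -210.8], [699.8, -139.5]]
blade [[685.3, -194.9], [682.3, -156.7]]
[ 569.26405202 -152.61484542  127.61516029]
```

```bash
python3 -m jog '[[0,0.002,-0.0215,0,0],[0,0,0,0.04,0],[0,0,0,0.02,0],[0,0,0,0,0],[0,0,0,0,0]]'; python3 -c "
from h import *
for i in range(3): print(st()['tool_pos'],st()['orientation'])"
```

```text
t: 2.3
tool_pos: [570.0, -172.5, 72.1]
orientation: [-0.005, 1.0, -0.0, 0.0]
wrist_force: [-0.1, -0.5, 0.9]
finger_gap: 85.5
finger_force: 0.0
[ 569.97436989 -172.50362935   72.11905468] [-5.04160043e-03  9.99987205e-01 -1.58601266e-04  3.82065084e-04]
[ 569.97436989 -172.50362935   72.11905468] [-5.04160043e-03  9.99987205e-01 -1.58601266e-04  3.82065084e-04]
[ 569.97436989 -172.50362935   72.11905468] [-5.04160043e-03  9.99987205e-01 -1.58601266e-04  3.82065084e-04]
```

```bash
python3 -m jog '[[0,0.004,-0.002,0.018,0],[0,0,0,0.02,0],[0,0,0,0,0],[0,0,0,0,0],[1,0,0,0,0],[1,0,0,0,0],[1,0,0,0,0],[1,0,0,0,0]]';python3 -m jog '[[1,0,0,0,0],[1,0,0,0,0],[1,0,0,0,0],[1,0,0,0,0],[1,0,0,0,0]]'
```

```text
t: 3.1
tool_pos: [565.7, -175.2, 33.3]
orientation: [-0.005, 1.0, -0.0, 0.0]
wrist_force: [-1.1, -0.5, 0.9]
finger_gap: 28.2
finger_force: 0.0
t: 3.6
tool_pos: [565.8, -175.3, 33.2]
orientation: [-0.005, 1.0, -0.0, 0.0]
wrist_force: [-0.7, 0.2, 5.3]
finger_gap: 19.1
finger_force: 59.5
```

```bash
python3 -m jog '[[1,0,0,-0.01,0],[1,0,0,-0.02,0],[1,0,0,-0.03,0],[1,0,0,-0.03,0],[1,0,0,-0.02,0],[1,0,0,0,-0.025],[1,0.006,0.015,0,0],[1,0.012,0.03,0,0]]';python3 -m jog '[[1,0.014,0.035,0,0],[1,0.014,0.035,0,0],[1,0.014,0.035,0,0],[1,0.014,0.035,0,0],[1,0.014,0.035,0,0],[1,0.014,0.035,0,0],[1,0.014,0.035,0,0],[1,0.012,0.025,0,0]]'; python3 -m jog '[[1,0.005,0.010,0,0],[1,0,0,0,0],[1,0,0,0,0],[1,0,0,0,0]]'
python3 - <<'E'
from h import *
shot("side","pics/side1.png");im,c=shot("wrist","pics/w2.png");s=st();print(s['tool_pos'],s['orientation'])
E
```

```text
t: 4.4
tool_pos: [545.5, -131.3, 141.3]
orientation: [-0.017, 1.0, 0.0, -0.001]
wrist_force: [1.1, 1.1, -1.3]
finger_gap: 19.0
finger_force: 58.8
t: 5.2
tool_pos: [425.0, 137.1, 141.4]
orientation: [-0.018, 1.0, 0.0, -0.001]
wrist_force: [0.9, -0.6, -2.1]
finger_gap: 19.3
finger_force: 58.9
t: 5.6
tool_pos: [421.9, 144.3, 142.5]
orientation: [-0.017, 1.0, -0.0, -0.0]
wrist_force: [-0.3, -0.1, -1.4]
finger_gap: 19.5
finger_force: 58.9
[421.87249151 144.34756771 142.63629103] [-1.64291237e-02  9.99865027e-01 -5.87017548e-05 -9.01583223e-05]
```

View pics/side1.png

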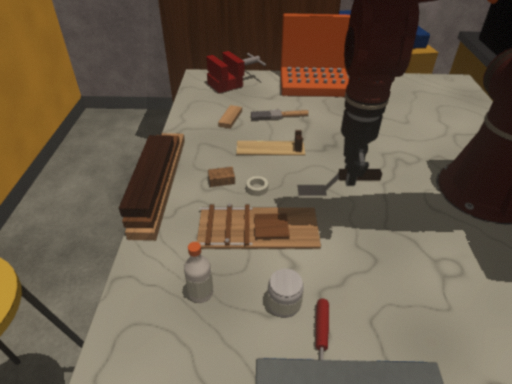

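View pics/w2.png

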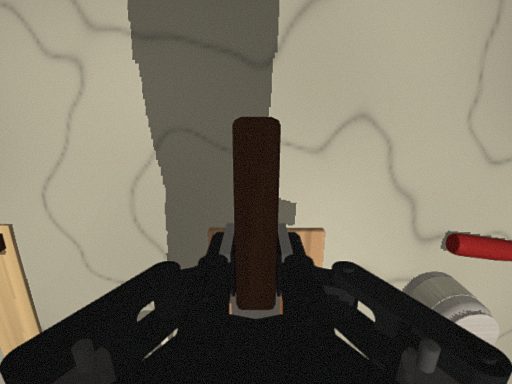

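The lifter is held straight: in the wrist view the handle runs (256,120)-(256,305), aligned with the tool. The side view shows the blade at (312,190), level. I'll lower it behind the panel.

```bash
python3 -m jog '[[1,-0.004,0.0087,0,0],[1,-0.003,0.0087,0,0],[1,0,0,0.025,0],[1,0,0,0.025,0],[1,0,0,0.025,0],[1,0,0,0.02,0],[1,0,0,0,0],[1,0,0,0,0]]'
python3 - <<'E'
from h import *
shot("side","pics/side2.png");im,c=shot("scene","pics/sc2.png");s=st();print(s['tool_pos'],s['orientation'],s['wrist_force'])
a=cv2.imread("pics/side2.png")[185:265,225:335];b=im[130:250,240:350]
cv2.imwrite("pics/c2.png",np.hstack([cv2.resize(a,(440,320),interpolation=2),cv2.resize(b,(293,320),interpolation=2)]))
E
```

```text
t: 6.5
tool_pos: [427.9, 163.2, 48.2]
orientation: [-0.017, 1.0, 0.0, -0.0]
wrist_force: [-0.5, 0.3, -1.1]
finger_gap: 18.9
finger_force: 58.9
[428.88065509 163.11505778  49.24830163] [-1.71804278e-02  9.99851910e-01  6.47255873e-05  9.93726514e-04] [ 0.72991765 -0.35364013 -0.84232036]
```

View pics/c2.png

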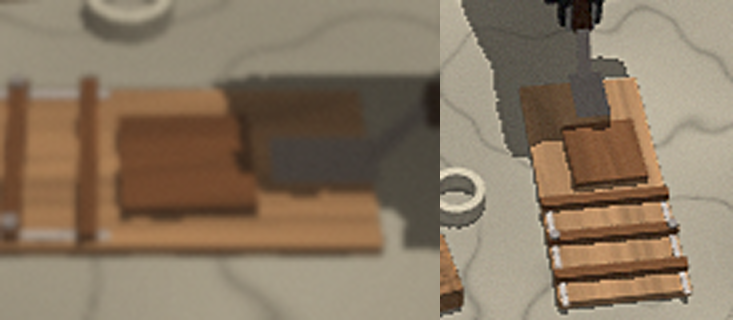

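The crops show the blade behind the panel with about a 10 mm gap, roughly centred and square to it. Next I'll feel for the board surface.

```bash
python3 -m jog '[[1,0,0,0.004,0],[1,0,0,0.002,0],[1,0,0,0,0],[1,0,0,0,0]]'; for i in 1 2; do python3 -m jog '[[1,0,0,0.0005,0],[1,0,0,0.0005,0],[1,0,0,0,0]]'|egrep 'pos|wrist'; done
```

```text
t: 7.0
tool_pos: [427.9, 162.8, 41.9]
orientation: [-0.017, 1.0, -0.0, 0.0]
wrist_force: [-0.6, 0.2, -1.7]
finger_gap: 19.2
finger_force: 58.9
tool_pos: [427.9, 162.8, 40.8]
wrist_force: [0.2, 0.2, -1.0]
tool_pos: [427.8, 162.8, 39.7]
wrist_force: [-0.7, -0.8, -0.5]
```

```bash
for i in 1; do python3 -m jog '[[1,0,0,0.0005,0],[1,0,0,0,0],[1,0,0,0,0]]'|egrep 'pos|wrist'; done;  python3 -m jog '[[1,0,0,0.0005,0],[1,0,0,0,0],[1,0,0,0,0]]'|egrep 'pos|wrist'
```

```text
tool_pos: [427.9, 162.8, 39.3]
wrist_force: [0.0, -0.9, -2.0]
tool_pos: [427.9, 162.8, 39.1]
wrist_force: [-3.4, -0.6, 4.0]
```

```bash
python3 -m jog '[[1,0,0,-0.0015,0],[1,0,0,0,0],[1,-0.004,0,0,0],[1,-0.005,0,0,0],[1,-0.005,0,0,0],[1,-0.004,0,0,0],[1,0,0,0,0],[1,0,0,0,0]]';python3 -m jog '[[1,-0.003,0,0,0],[1,-0.003,0,0,0],[1,-0.003,0,0,0],[1,-0.003,0,0,0]]'|egrep 'pos|wrist';python3 - <<'E'
from h import *
a,c=shot("side");b,c2=shot("scene")
cv2.imwrite("pics/c3.png",np.hstack([cv2.resize(a[185:265,225:335],(440,320),interpolation=2),cv2.resize(b[130:250,240:350],(293,320),interpolation=2)]))
E
```

```text
t: 9.0
tool_pos: [445.8, 163.4, 40.2]
orientation: [-0.017, 1.0, -0.0, -0.0]
wrist_force: [0.7, -0.5, -1.3]
finger_gap: 19.5
finger_force: 59.0
tool_pos: [458.1, 163.9, 40.4]
wrist_force: [-0.3, 0.2, -0.1]
```

View pics/c3.png

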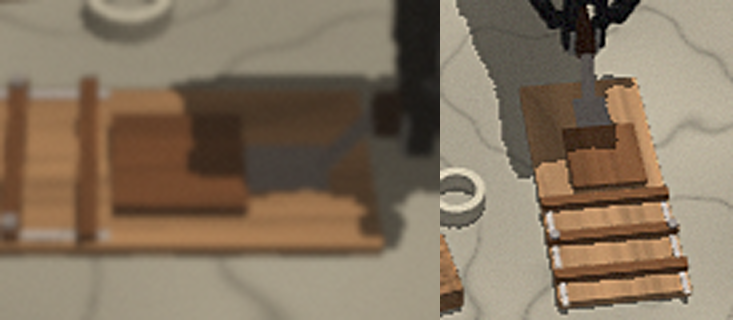

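The blade is now under the rim and the panel has started to slide, with about 7 mm left to the first batten. I'll push on gently and feel for contact.

```bash
python3 -m jog '[[1,-0.002,0,0,0],[1,-0.002,0,0,0],[1,0,0,0,0]]'|egrep 'pos|wrist'; python3 -m jog '[[1,-0.001,0,0,0],[1,0,0,0,0]]'|egrep 'pos|wrist';python3 -m jog '[[1,-0.001,0,0,0],[1,0,0,0,0]]'|egrep 'pos|wrist'
```

```text
tool_pos: [462.1, 164.0, 40.3]
wrist_force: [0.2, 0.1, -1.2]
tool_pos: [462.9, 164.0, 40.3]
wrist_force: [-0.1, -0.3, -1.8]
tool_pos: [463.9, 164.0, 40.3]
wrist_force: [-0.4, 0.8, -0.7]
```

```bash
python3 -m jog '[[1,-0.001,0,0,0],[1,0,0,0,0]]'|egrep 'pos|wrist'; python3 -m jog '[[1,-0.0005,0,0,0],[1,0,0,0,0]]'|egrep 'pos|wrist';python3 -m jog '[[1,-0.0005,0,0,0],[1,0,0,0,0]]'|egrep 'pos|wrist'
```

```text
tool_pos: [465.0, 164.1, 40.3]
wrist_force: [0.5, 0.0, -0.3]
tool_pos: [465.4, 164.1, 40.3]
wrist_force: [-0.1, -0.7, -2.3]
tool_pos: [465.9, 164.1, 40.3]
wrist_force: [-0.9, -0.3, -1.2]
```

```bash
python3 -m jog '[[1,-0.0005,0,0,0],[1,0,0,0,0]]'|egrep 'pos|wrist'; python3 -m jog '[[1,-0.0005,0,0,0],[1,0,0,0,0]]'|egrep 'pos|wrist';python3 -m jog '[[1,-0.0005,0,0,0],[1,0,0,0,0]]'|egrep 'pos|wrist'
```

```text
tool_pos: [466.1, 164.1, 40.2]
wrist_force: [-2.0, -0.1, -0.7]
tool_pos: [466.1, 164.1, 40.1]
wrist_force: [-5.0, -0.5, 2.2]
tool_pos: [466.2, 164.2, 40.0]
wrist_force: [-6.2, 0.8, 1.6]
```

The panel is home at about 6 N of push. Now I'll work out the tip path.

```bash
python3 -m jog '[[1,0,0,0,0],[1,0,0,0,0],[1,0,0,0,0]]'|egrep 't:|pos|wrist'
python3 - <<'E'
import numpy as np
P=np.array([[40,5],[40,12],[26,0],[-26,0],[-40,12],[-40,5]],float)
edge=lambda a,b:np.linspace(a,b,400)
out=np.vstack([edge(P[0],P[1]),edge(P[1],P[4]),P[2:4]])
prev=None
for d in range(0,116,4):
    t=np.radians(d);c,s=np.cos(t),np.sin(t);M=np.array([[c,s],[-s,c]])
    q=out@M.T; q[:,1]-=q[:,1].min()       # on board, z=0 board top
    ox=-q[q[:,1]<=10.0,0].max()            # batten face at x=0
    off=M@out[0]; zmin=(out@M.T)[:,1].min()
    m=min(4,d/5)
    k=M@np.array([-26-m,5.])+[ox,-zmin]
    if d>90: k[1]-=0
    tip=k-[0,2]
    if d==0: t0=tip
    r=tip-t0
    print(d,r.round(1), None if prev is None else (r-prev).round(1)); prev=r
E
```

```text
t: 11.7
tool_pos: [466.2, 164.2, 39.9]
wrist_force: [-5.8, 0.1, 0.8]
0 [0. 0.] None
4 [-1.1  3.7] [-1.1  3.7]
8 [-1.9  7.4] [-0.9  3.7]
12 [-2.4 11.2] [-0.4  3.8]
16 [-2.4 15. ] [-0.1  3.8]
20 [-2.2 18.9] [0.3 3.9]
24 [-0.8 23.5] [1.4 4.5]
28 [ 0.9 27.9] [1.7 4.4]
32 [ 2.9 32.1] [2.  4.2]
36 [ 5.3 36.1] [2.3 4.1]
40 [ 7.9 40. ] [2.6 3.9]
44 [10.8 43.6] [2.9 3.6]
48 [14. 47.] [3.2 3.4]
52 [17.4 50.2] [3.4 3.1]
56 [21.1 53. ] [3.7 2.9]
60 [24.9 55.6] [3.9 2.6]
64 [29.  57.9] [4.1 2.3]
68 [33.3 59.9] [4.3 2. ]
72 [37.7 61.6] [4.4 1.7]
76 [42.3 62.9] [4.6 1.3]
80 [47.  63.9] [4.7 1. ]
84 [51.7 64.6] [4.8 0.7]
88 [56.6 65. ] [4.8 0.3]
92 [61.1 65.2] [4.5 0.2]
96 [65.3 65.3] [4.2 0.1]
100 [69.5 65.2] [ 4.2 -0.2]
104 [73.7 64.6] [ 4.1 -0.5]
108 [77.8 63.7] [ 4.1 -0.9]
112 [81.8 62.5] [ 4.  -1.2]
```

```bash
python3 -m jog '[[1,0.001,0,-0.0015,0],[1,0.0012,0,-0.0037,0],[1,0.0009,0,-0.0037,0],[1,0.0004,0,-0.0038,0],[1,0,0,-0.0038,0],[1,-0.0003,0,-0.0039,0],[1,-0.0014,0,-0.0045,0],[1,0,0,0,0]]'
python3 - <<'E'
from h import *
a,c=shot("side");b,c2=shot("scene");print(st()['tool_pos'],st()['wrist_force'])
cv2.imwrite("pics/c4.png",np.hstack([cv2.resize(a[165:265,225:335],(440,400),interpolation=2),cv2.resize(b[110:250,240:350],(314,400),interpolation=2)]))
E
```

```text
t: 12.5
tool_pos: [466.2, 164.1, 66.1]
orientation: [-0.017, 1.0, 0.0, 0.001]
wrist_force: [0.1, -0.1, -1.7]
finger_gap: 19.3
finger_force: 58.9
[465.68273816 164.11381053  65.29043412] [-0.49252698  0.56912723 -1.28519623]
```

View pics/c4.png

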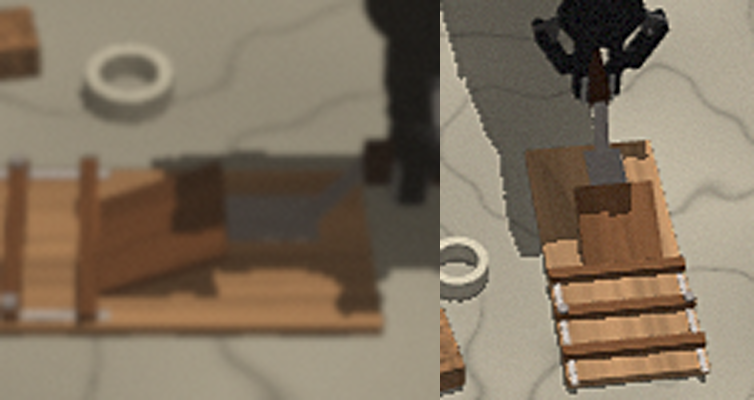

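The panel is tilted about 24 degrees, with its far edge seated against the first batten (crop ~(97,290)). I'll carry on along the arc.

```bash
python3 -m jog '[[1,-0.0017,0,-0.0044,0],[1,-0.002,0,-0.0042,0],[1,-0.0023,0,-0.0041,0],[1,-0.0026,0,-0.0039,0],[1,-0.0029,0,-0.0036,0],[1,-0.0032,0,-0.0034,0],[1,-0.0034,0,-0.0031,0],[1,0,0,0,0]]';python3 -m jog '[[1,-0.0037,0,-0.0029,0],[1,-0.0039,0,-0.0026,0],[1,-0.0041,0,-0.0023,0],[1,-0.0043,0,-0.002,0],[1,-0.0044,0,-0.0017,0],[1,-0.0046,0,-0.0013,0],[1,0,0,0,0]]'
python3 - <<'E'
from h import *
a,c=shot("side","pics/s5.png");b,c2=shot("scene","pics/sc5.png")
# wood-dark panel mask area, numeric check
for n,im,(r0,r1,x0,x1) in(("side",a,(150,265,225,335)),("scene",b,(110,250,240,350))):
    h=cv2.cvtColor(im[r0:r1,x0:x1],cv2.COLOR_BGR2HSV);m=cv2.inRange(h,(3,90,40),(14,255,150))
    k=cv2.connectedComponentsWithStats(m)[2];k=k[1:];k=k[np.argsort(-k[:,4])][:3];print(n,k+np.array([x0,r0,0,0,0]))
E
```

```text
t: 13.4
tool_pos: [484.4, 164.7, 92.5]
orientation: [-0.017, 1.0, 0.0, 0.001]
wrist_force: [-0.1, -1.2, -1.0]
finger_gap: 19.1
finger_force: 58.9
t: 14.1
tool_pos: [509.3, 165.5, 104.9]
orientation: [-0.017, 1.0, -0.0, 0.0]
wrist_force: [0.3, 0.4, -1.2]
finger_gap: 18.9
finger_force: 58.9
side [[ 225  194   94   54 2016]
 [ 225  167    9   17  127]
 [ 267  246   25    2   39]]
scene [[ 272  167   54   45 1071]
 [ 282  225   51   13  274]
 [ 280  213   50   10  243]]
```

```bash
python3 -m jog '[[1,-0.0047,0,-0.001,0],[1,-0.0048,0,-0.0007,0],[1,-0.0048,0,-0.0003,0],[1,-0.0045,0,0,0],[1,-0.0042,0,0,0],[1,-0.0042,0,0,0],[1,-0.0042,0,0,0],[1,-0.0042,0,0,0]]';python3 -m jog '[[1,-0.004,0,0,0],[1,-0.004,0,0,0],[1,0,0,0,0],[1,0,0,0,0],[1,0,0,0,0]]'
python3 - <<'E'
from h import *
a,c=shot("side","pics/s6.png");b,c2=shot("scene","pics/sc6.png")
cv2.imwrite("pics/c6.png",np.hstack([cv2.resize(a[165:265,195:335],(440,314),interpolation=2),cv2.resize(b[130:250,240:350],(288,314),interpolation=2)]))
E
```

```text
t: 15.0
tool_pos: [544.5, 166.8, 106.7]
orientation: [-0.017, 1.0, -0.0, -0.0]
wrist_force: [-1.2, -0.9, -1.4]
finger_gap: 19.5
finger_force: 58.9
t: 15.5
tool_pos: [552.0, 167.1, 106.7]
orientation: [-0.017, 1.0, -0.0, -0.0]
wrist_force: [-0.5, -0.2, -1.4]
finger_gap: 19.1
finger_force: 58.9
```

View pics/c6.png

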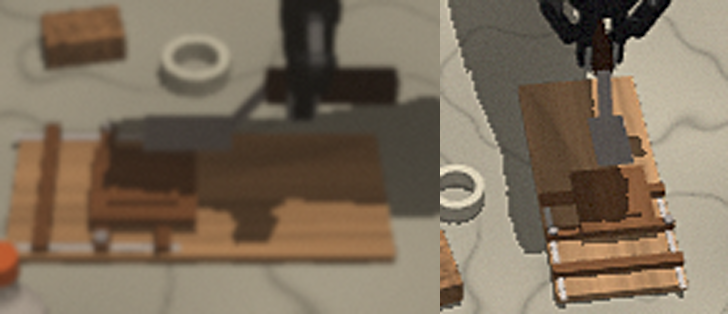

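The panel lies face up across the first two battens (scene crop ~(605,195)). Now I'll take the lifter back to its rest.

```bash
python3 -m jog '[[1,0.004,0,-0.01,0],[1,0.006,0,-0.025,0],[1,0,0,-0.01,0.025],[1,0,-0.015,0,0],[1,0,-0.03,0,0],[1,0,-0.035,0,0],[1,0,-0.035,0,0],[1,0,-0.035,0,0]]'|grep pos;python3 -m jog '[[1,0,-0.035,0,0],[1,0,-0.035,0,0],[1,0,-0.035,0,0],[1,0,-0.03,0,0],[1,0,-0.03,0,0],[1,0,-0.015,0,0],[1,0,0,0,0],[1,0,0,0,0]]'
```

```text
tool_pos: [543.2, 14.7, 151.1]
t: 17.2
tool_pos: [544.9, -163.0, 151.3]
orientation: [-0.004, 1.0, 0.0, -0.0]
wrist_force: [-0.8, 0.7, -1.5]
finger_gap: 19.6
finger_force: 58.9
```

```bash
python3 -m jog '[[1,-0.0108,-0.0065,0,0],[1,-0.01,-0.006,0,0],[1,0,0,0.03,0],[1,0,0,0.03,0],[1,0,0,0.02,0],[1,0,0,0.01,0],[1,0,0,0,0],[1,0,0,0,0]]'
python3 - <<'E'
from h import *
s=st();print(s['tool_pos'],s['wrist_force'])
im,c=shot("wrist","pics/w7.png")
for r in (120,150,180): # dark handle edges
    row=im[r,180:300].max(axis=1);d=np.where(row<60)[0]+180;print(r,d.min(),d.max())
E
```

```text
t: 18.0
tool_pos: [566.7, -175.3, 62.8]
orientation: [-0.005, 1.0, -0.0, 0.001]
wrist_force: [-0.6, 0.4, -0.7]
finger_gap: 19.6
finger_force: 59.0
[ 566.7295525  -175.29038225   62.84815144] [-0.60546683  0.39227685 -0.68404193]
120 221 293
150 217 279
180 234 278
```

```bash
python3 -m jog '[[1,0,0,0.01,0],[1,0,0,0.01,0],[1,0,0,0.005,0],[1,0,0,0.002,0],[1,0,0,0,0],[1,0,0,0,0]]'; python3 -m jog '[[1,0,0,0.001,0],[1,0,0,0,0],[1,0,0,0,0]]' |egrep 'pos|wrist'
```

```text
t: 18.65
tool_pos: [566.3, -175.7, 35.0]
orientation: [-0.005, 1.0, -0.0, 0.0]
wrist_force: [-0.3, 0.7, -1.2]
finger_gap: 18.8
finger_force: 59.0
tool_pos: [566.3, -175.6, 33.9]
wrist_force: [-0.8, -0.3, -1.7]
```

```bash
python3 -m jog '[[1,0,0,0.0006,0],[1,0,0,0,0],[1,0,0,0,0]]' |egrep 'pos|wrist'; python3 -m jog '[[0.9,0,0,0,0],[0.75,0,0,0,0],[0.6,0,0,0,0],[0.4,0,0,0,0],[0,0,0,0,0],[0,0,0,0,0],[0,0,0,0,0],[0,0,0,0,0]]';python3 -m jog '[[0,0,0,-0.01,0],[0,0,0,-0.03,0],[0,0,0,-0.04,0],[0,0.02,0.02,-0.04,0],[0,0,0,-0.01,0],[0,0,0,0,0],[0,0,0,0,0]]'
python3 - <<'E'
from h import *
im,c=shot("wrist","pics/w8.png")
m=cv2.inRange(im,(0,0,0),(45,50,60))
for r in (140,160,180,200): 
    d=np.where(m[r,150:330])[0]+150;print(r,d.min() if len(d) else 0,d.max() if len(d) else 0, cast(c,[(d.min(),r),(d.max(),r)],64)[:,:2].round(1).tolist() if len(d) else '')
g=cv2.inRange(cv2.cvtColor(im,cv2.COLOR_BGR2HSV),(0,0,60),(180,45,130));g[:,:150]=0
a,cs=shot("side","pics/s8.png");a0=cv2.imread('pics/side0.png')
d=cv2.absdiff(a,a0).max(axis=2); m=(d>40).astype('uint8')
k=cv2.connectedComponentsWithStats(m)[2][1:];print(k[k[:,4]>15])
E
```

```text
tool_pos: [566.3, -175.6, 33.3]
wrist_force: [0.3, -0.3, 0.4]
t: 20.05
tool_pos: [566.1, -175.5, 33.1]
orientation: [-0.005, 1.0, 0.0, 0.0]
wrist_force: [-0.5, 0.8, -0.4]
finger_gap: 85.3
finger_force: 0.0
t: 20.75
tool_pos: [546.0, -155.9, 162.5]
orientation: [-0.005, 1.0, 0.0, -0.0]
wrist_force: [-0.4, -1.3, -0.4]
finger_gap: 85.2
finger_force: 0.0
140 214 257 [[502.5, -194.1], [502.2, -156.3]]
160 223 245 [[520.3, -186.6], [520.1, -166.8]]
180 224 245 [[538.8, -186.1], [538.6, -166.8]]
200 224 245 [[558.2, -186.5], [558.0, -166.8]]
[[ 290   13   22   54  919]
 [ 255   55   11   11   53]
 [ 239   66   47   43  834]
 [ 288   67   17   26  241]
 [ 285   90   10   21   82]
 [ 229  132  201   55 2778]
 [ 265  139   21    7   86]
 [ 435  159    9   11   74]
 [ 209  161  185   57 3327]
 [ 253  184    8    4   20]
 [ 231  212   13   19  195]
 [ 250  212    4   18   54]
 [ 258  215   30   14  345]
 [ 382  219   23   35  556]
 [ 475  220   37   62 1648]
 [ 230  233   14    6   70]
 [ 249  234    6    5   24]
 [ 257  234   32    6  121]
 [ 406  255   25   10   47]]
```

Run:
```python
from h import *
c=robot.camera_info("side");im=cv2.imread('pics/s8.png')
h=cv2.cvtColor(im,cv2.COLOR_BGR2HSV)
for r in (222,228): print(r,[(x,)+tuple(int(v) for v in im[r,x]) for x in range(214,266,3)])
q=cast(c,[(226,226),(258,226),(240,212),(240,239)],30)[:,:2];y=np.radians(1.4)
B=np.array([658.6-65*0,160.5]);d=q-B;print((d@np.array([[np.cos(y),-np.sin(y)],[np.sin(y),np.cos(y)]])).round())
```

```text
222 [(214, 74, 110, 148), (217, 78, 113, 151), (220, 76, 113, 152), (223, 63, 95, 131), (226, 44, 68, 104), (229, 41, 65, 99), (232, 41, 64, 100), (235, 42, 66, 100), (238, 40, 64, 101), (241, 42, 66, 102), (244, 41, 66, 102), (247, 42, 67, 103), (250, 41, 66, 103), (253, 40, 66, 102), (256, 47, 74, 111), (259, 72, 109, 149), (262, 78, 117, 157), (265, 78, 116, 157)]
228 [(214, 73, 109, 149), (217, 74, 110, 149), (220, 73, 109, 149), (223, 48, 71, 102), (226, 42, 68, 106), (229, 41, 64, 98), (232, 39, 62, 94), (235, 38, 60, 92), (238, 39, 60, 93), (241, 40, 61, 94), (244, 39, 60, 92), (247, 40, 62, 94), (250, 38, 60, 92), (253, 41, 65, 103), (256, 46, 71, 107), (259, 70, 104, 143), (262, 71, 107, 145), (265, 70, 104, 143)]
[[ 40.  24.]
 [-36.  23.]
 [  8. -23.]
 [  5.  64.]]
```

The lifter is back where it was. The side view puts the panel's middle only just past the first batten, so I'll check with the wrist camera from above.

```bash
python3 -m jog '[[0,0,0,-0.04,0],[0,0,0,-0.03,0],[0,-0.018,0.035,0,0],[0,-0.018,0.035,0,0],[0,-0.018,0.035,0,0],[0,-0.018,0.035,0,0],[0,-0.018,0.035,0,0],[0,-0.018,0.035,0,0]]'|egrep 'pos';python3 -m jog '[[0,-0.018,0.035,0,0],[0,-0.018,0.035,0,0],[0,-0.015,0.03,0,0],[0,0,0,0,0],[0,0,0,0,0],[0,0,0,0,0]]'|egrep 'pos'
python3 - <<'E'
from h import *
im,c=shot("wrist","pics/w9.png")
K=np.array([[c['fx'],0,c['cx']],[0,c['fy'],c['cy']],[0,0,1.]])
Rm=R.from_quat(c['rotation']).as_matrix()
# rectified top view at plane z=22, 1 px = 1 mm, x 470..790 (rows), y 60..260 (cols)
X,Y=np.meshgrid(np.arange(470,800),np.arange(60,270),indexing='ij')
P=np.stack([X,Y,np.full_like(X,22)],-1).reshape(-1,3).astype(float)
rv=cv2.Rodrigues(Rm.T)[0];uv=cv2.projectPoints(P,rv,-Rm.T@np.array(c['eye']),K,np.array(c['D']))[0].reshape(*X.shape,2).astype('float32')
t=cv2.remap(im,uv[...,0],uv[...,1],cv2.INTER_LINEAR);cv2.imwrite('pics/top.png',t)
for col in (100,110,130,150,170,190,205,215): 
    p=t[:,col-60].astype(int).sum(1); g=cv2.GaussianBlur(p.astype('float32')[:,None],(1,5),0)[:,0]; e=np.gradient(g)
    print('y',col,[(470+i,int(e[i])) for i in range(2,len(e)-2) if abs(e[i])>18 and abs(e[i])==abs(e[i-2:i+3]).max()])
for row in (665,680,695):
    p=t[row-470].astype(int).sum(1);g=cv2.GaussianBlur(p.astype('float32')[:,None],(1,5),0)[:,0]; e=np.gradient(g)
    print('x',row,[(60+i,int(e[i])) for i in range(2,len(e)-2) if abs(e[i])>18 and abs(e[i])==abs(e[i-2:i+3]).max()])
E
```

```text
tool_pos: [652.2, 56.6, 231.1]
tool_pos: [701.8, 154.7, 232.2]
y 100 [(509, 60), (648, -28), (660, 24), (692, -21), (696, 24)]
y 110 [(509, 57), (660, 18), (705, 21), (735, -30), (750, 33)]
y 130 [(509, 67), (647, -21), (659, 21), (691, -21), (705, 22), (736, -29), (749, 27)]
y 150 [(509, 69), (627, -24), (709, 24), (734, -26), (749, 26)]
y 170 [(509, 114), (627, -35), (708, 42), (733, -65), (739, -38), (748, 21), (767, 63)]
y 190 [(508, 123), (626, -33), (708, 32), (733, -69), (739, -40), (748, 21), (769, 66)]
y 205 [(508, 117), (626, -37), (707, 41), (733, -62), (740, -41), (747, 70), (765, 25)]
y 215 [(508, 127), (644, -62), (658, 52), (688, -62), (702, 39), (732, -60), (736, 21), (746, 33), (747, 33), (765, 23)]
x 665 [(101, 19), (107, -28), (132, -26), (161, 37), (209, 40), (217, 62), (222, -61), (226, 26)]
x 680 [(102, 21), (108, -33), (132, -25), (160, 44), (210, 40), (218, 42), (223, -41)]
x 695 [(98, -33), (158, 40), (219, 65)]
```

Top-view numbers: the panel spans x 627–709, across the battens at 647–660 and 691–705. Its middle is about 20 mm past the actual near face, so at least 10 mm past nominal, and about 10 mm off the board's middle line. That is within limits, so I'm handing in.

```bash
python3 -c "
from cell import robot
print(robot.finish_job())"
```

```text
the job is handed in; nothing more can be done
None
```

I handed the job in; no verdict came back, but by my checks the panel lies face up across the first two battens, the lifter is back in its rest, and the gripper is clear of everything.

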